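Put the electrode away and snap its case shut

ROBOT

A 6-joint arm with a two-finger parallel gripper is mounted at the origin on a cart in front of the work surface, level with it; the furniture and walls round the work are solid. World frame = base frame: x ahead of the robot, y to its left, z up, the work surface at z = 0. Lengths are in m, angles in rad, forces in N, time in s.
With the tool pointing down it reaches from about 0.425 to 0.95 m from the base axis. Payload 3.5 kg.
Tool frame: the origin (TCP) lies midway between the tips of the shut fingers; the grasp point (between the pads) lies 19 mm behind it (ctrl.hold_point_z is the distance from the TCP to the grasp point, in m); z points along the fingers, y is the line along which they close (so a half turn about z gives the same grasp; the last joint's range is limited). The gripper opens to 85 mm and grips with 20 to 120 N. Pads are 22 mm wide; open, the fingers measure 114 mm over their backs; the gripper's body (76 mm by 85 mm) begins 54 mm behind the grasp point. The pads swing forward as they close: fully open they stand 13 mm farther back than shut.
Start: joints at [1.075, 0.286, 1.577, -0, 1.279, -0.15], TCP at [0.229, 0.635, 0.231] pointing down, gripper open.
Joint ranges: [-2.77, 2.77], [-0.9, 2.22], [0.21, 2.48], [-1.53, 4.67], [0.24, 2.81], [-2.84, 2.84]. Speed limits (rad/s): [2.79, 2.79, 3.14, 3.14, 3.14, 3.14].

INTERFACE

Orientations are given as a unit quaternion [x, y, z, w].
In Python, from plant import readout, cams, sign_off, ctrl gives the robot as it stands. The module is installed in compiled form; this text tells all that it offers.
- The arm moves only by the tool step_arm, never from a script. Its argument "increments" is a list of rows, each a list of 2 entries, a list of its own where there are three numbers: the shift along the world's x, y, z in mm, then the turn, a rotation vector about the world's x, y, z in rad. In form: [[[x, y, z], [rx, ry, rz]], ...]. A call has 1 to 8 rows; each row shifts and turns the commanded pose from where the row before left it; what a row does not reach is not made up. A row lasts 1/12 s, in which the tool goes at most 41.7 mm and 7.16 degrees, less where a joint would pass 70% of its speed; a pose out of reach is approached as far as the arm can. A call is refused whole if a number of a shift passes 41.7 or a number of a turn 0.125, either way. A call with a gripper value outside its range is refused whole. "fingers" is the opening, from -1 (shut) to 1 (fully open), set as the call begins (left out, the last holds). The fingers move at their own pace and stop on an object; "grip_force" is the grip in N (left out, the last holds). Time passes only in rows, so rows that do not move let the fingers close. It gives the time, the measured TCP pose, the force, the opening and the grip force at its end, in the units of the state.
- readout.get_state(): the state, without advancing time (a new reading comes with each control period).
- cams.read_camera(name): name is "scene" or "side" or "wrist"; returns the picture (420x560x3 uint8, red, green, blue); there is no depth.
- cams.get_calibration(name): a dict with "fx", "fy", "cx", "cy" (pixels), "eye" and "rotation" of the camera in the world; the wrist camera has in their place "T_tool_cam" (4x4, takes a point from camera to tool coordinates, whose origin is the TCP and whose axes are the flange's). Camera axes: x right, y up, looking along -z (the intrinsics and any distortion apply to the point x, -y, -z); pixel columns grow to the right and rows downward; lengths in m; the calibration is good to about 2 mm. A picture is of the moment at which its call begins: read the wrist's pose just before it. get_calibration takes no time and is no camera call.
- sign_off(): hands the job in; it is judged then, once.
The state is a dict: "time": time; "qpos": joint angles; "dq": joint speeds; "joint_efforts": joint torques, N m; "eef_pos": TCP position; "tcp_rot": TCP orientation; "contact_force": force on the tool from outside, world axes, zero at the start; "wrist_torque": the same for the moment, N m; "opening": opening from 0.0 (shut) to 1.0 (fully open); "finger_force": force on a finger pad.
Only numpy, scipy, OpenCV 4.12 (cv2) and the standard library are available. Lean on these libraries where they do the work, as an engineer would, in place of code of your own. Each camera call takes 0.05 s, during which the arm holds its last target. There are 200 camera calls.

TASK

Put the pH electrode away: lay it flat in the large compartment of the small open grey case (not the big black probe case) and let go of it. Then swing the grey lid down and press its front edge until it snaps past the spring catch and the case is fully shut. Leave the marker pen where it lies.

Things in the scene. Friction and masses are not known exactly. Their poses are not given: they have to be found in the camera images.
- electrode_mid (a point): Middle of the pH electrode: a stubby black round rod with a thin red band and one tapered end, 110 mm long and up to 14 mm thick, lying on the bench with its length along its y axis; this point is on its axis, 7 mm above the bench. It can be gripped across at the middle. It is shorter and thicker than a pen.
- marker: The marker pen, red and white, 135 mm long (along its y axis), 17 mm thick, lying on the bench; origin at the middle of its underside. A bystander.
- case: Grey plastic sensor case, fixed to the bench so that it does not slide. Base 140 mm deep (x) x 200 mm wide (y) x 45 mm high to the rim, walls 5 mm. Origin at the centre of its underside, z up; its front faces -x, the hinge is along the rear (+x) top edge. At the middle of the front are a sprung steel roller and the lid's steel tongue: the catch. Shut, the tongue stands 20 mm out from the front.
- case_floor (a point): Point on the grey lined floor inside the case: case x = 0, y = 0, 10 mm above its underside; axes as the case. A low divider (5 mm thick, top 25 mm above this floor) at y = +55 mm parts a small compartment on the +y side, with tweezers fixed in it, from the large one, whose free floor runs from x = -65 to +65 mm and from y = -95 to +52 mm.
- case_hinge (a point): Middle of the hinge line, on the rear top edge: case x = +70 mm, y = 0, z = 45 mm; axes as the case, the hinge runs along y.
- lid_edge (a point): Middle of the lid's front edge on its outer (upper) face: 140 mm from the hinge line along the lid and 16 mm above its underside. It moves with the lid. The tongue at its middle reaches 20 mm past this edge and 36 mm towards the lid's inner side, so it points forward over the case when the lid stands open.
- case_lid (a joint): Lid angle, rad: 0 fully shut, grows as it opens, stop at 1.8; starts at 1.5 to 1.75. Lid: flat pan 140 mm deep, 200 wide, 16 thick. Its hinge is stiff (0.2 N m): it stays where it is left. Closing, it meets the catch at about 0.1 rad (front edge about 15 mm up) and stops unless pressed there with about 12 N; past the middle of the catch, at about 0.05 rad, it snaps to 0.
- electrode: The electrode itself; its origin is on its underside, 50 mm from its middle (the middle is at y = +50 mm).

How it is judged:
By the outcome, as a careful person would: the job done as asked, in the order asked, and still so for the second after the job is handed in, with the robot touching nothing.
It also fails if it takes over 61 s, if anything falls off the work surface, if the arm or the gripper's body presses on something with over 40 N, if the wrist force passes 120 N, or if a joint passes its speed limit or range.

## Working session

There is one attempt and no reset: what is moved stays moved. The work goes in short steps, Python scripts to look and compute and a tool call to move; the robot and the scene stay as the last step left them, time stands still between calls to the robot, and variables do not carry over. Pictures are saved under pics/ and viewed, at most 10 in all, crops included, and the job is handed in when it is done.

Besides the shell and the picture viewer there is one more tool, called after "Request:" as name(argument=value, ...) on one line, values as JSON. step_arm: Moves the arm, as the interface text tells. Its arguments: {"type":"object","properties":{"increments":{"type":"array","items":{"type":"array"}},"fingers":{"type":"number"},"grip_force":{"type":"number"}},"required":["increments"]}

```bash
mkdir -p pics; python3 - <<'E'
from plant import readout, cams, ctrl
import cv2,numpy as np
s=readout.get_state()
print({k:np.round(v,3).tolist() for k,v in s.items()}, ctrl.hold_point_z)
for n in ["scene","side","wrist"]:
    im=cams.read_camera(n); cv2.imwrite(f"pics/{n}0.png",im[:,:,::-1]); c=cams.get_calibration(n)
    print(n,{k:np.round(v,4).tolist() for k,v in c.items()})
E
```

```text
{'time': 0.0, 'qpos': [1.075, 0.287, 1.578, 0.0, 1.279, -0.15], 'dq': [-0.0, 0.001, -0.003, 0.0, 0.0, -0.001], 'joint_efforts': [-0.0, -40.6, -29.262, -0.0, 0.006, 0.0], 'eef_pos': [0.228, 0.634, 0.23], 'tcp_rot': [0.172, 0.985, -0.001, -0.0], 'contact_force': [0.778, 0.072, 0.013], 'wrist_torque': [-0.024, -0.007, -0.04], 'finger_force': 0.0, 'opening': 0.999} 0.0187
scene {'fx': 406.7306, 'fy': 406.7306, 'cx': 280.0476, 'cy': 211.0033, 'eye': [0.2185, 0.5315, 0.8155], 'rotation': [-0.0938, 0.3634, 0.9036, -0.2066]}
side {'fx': 389.4403, 'fy': 389.4403, 'cx': 279.4286, 'cy': 211.9162, 'eye': [0.5208, 0.7242, 0.4377], 'rotation': [-0.0088, 0.547, 0.837, 0.0097]}
wrist {'fx': 322.0712, 'fy': 322.0712, 'cx': 280.7909, 'cy': 204.6061, 'T_tool_cam': [[0.0001, 0.9445, 0.3286, 0.0854], [1.0, -0.0001, -0.0002, 0.0003], [-0.0002, 0.3286, -0.9445, -0.1432], [0.0, 0.0, 0.0, 1.0]]}
```

View pics/scene0.png

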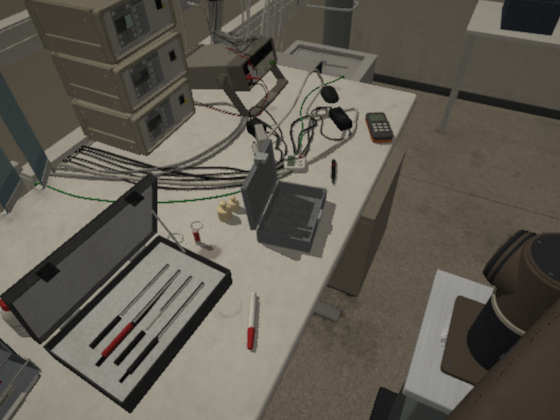

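View pics/side0.png

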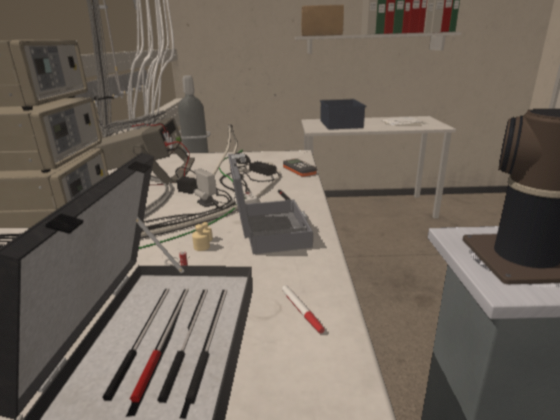

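View pics/wrist0.png

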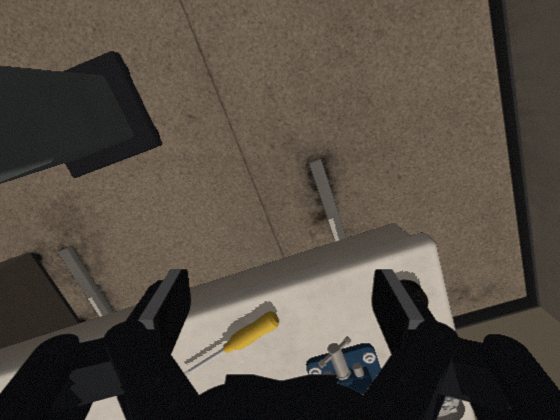

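The scene view shows the grey case at about (290,210), with its lid up on the left. The electrode is likely the dark rod at (334,170), and the marker is at (252,320). In the side view the electrode is near (285,196). The wrist camera sees only the bench edge. Next I cast rays and enlarge the scene and side crops.

```bash
cat > h.py <<'E'
import numpy as np,cv2
from scipy.spatial.transform import Rotation as R
from plant import readout,cams
def pose(n,s=None):
    c=cams.get_calibration(n)
    if n=="wrist":
        s=s or readout.get_state(); T=np.eye(4); T[:3,:3]=R.from_quat(s["tcp_rot"]).as_matrix(); T[:3,3]=s["eef_pos"]
        T=T@np.array(c["T_tool_cam"]); return c,T[:3,3],T[:3,:3]
    return c,np.array(c["eye"]),R.from_quat(c["rotation"]).as_matrix()
def ray(n,uv,s=None):
    c,e,M=pose(n,s); u,v=uv
    d=M@np.array([(u-c["cx"])/c["fx"],-(v-c["cy"])/c["fy"],-1.]); return e,d/np.linalg.norm(d)
def plane(n,uv,z,s=None):
    e,d=ray(n,uv,s); return e+d*(z-e[2])/d[2]
def tri(rs):
    A=sum(np.eye(3)-np.outer(d,d) for e,d in rs); b=sum((np.eye(3)-np.outer(d,d))@e for e,d in rs)
    p=np.linalg.solve(A,b); return p,[float(np.linalg.norm((np.eye(3)-np.outer(d,d))@(p-e))) for e,d in rs]
def proj(n,p,s=None):
    c,e,M=pose(n,s); q=M.T@(np.array(p)-e); return c["cx"]-c["fx"]*q[0]/q[2], c["cy"]+c["fy"]*q[1]/q[2]
E
python3 - <<'E'
from h import *
for n,uv in [("scene",(334,170)),("side",(284,195)),("scene",(252,320)),("side",(302,308)),("scene",(280,225)),("side",(280,235))]:
    print(n,uv,plane(n,uv,0.0).round(3))
a=cv2.imread("pics/scene0.png")[130:260,220:370]; b=cv2.imread("pics/side0.png")[135:265,200:350]
cv2.imwrite("pics/crop.png",np.hstack([cv2.resize(x,(400,347),interpolation=cv2.INTER_CUBIC) for x in(a,b)]))
E
```

```text
scene (334, 170) [ 0.509 -0.398  0.   ]
side (284, 195) [ 0.51  -0.404 -0.   ]
scene (252, 320) [0.489 0.159 0.   ]
side (302, 308) [0.488 0.156 0.   ]
scene (280, 225) [ 0.558 -0.123  0.   ]
side (280, 235) [ 0.525 -0.132  0.   ]
```

View pics/crop.png

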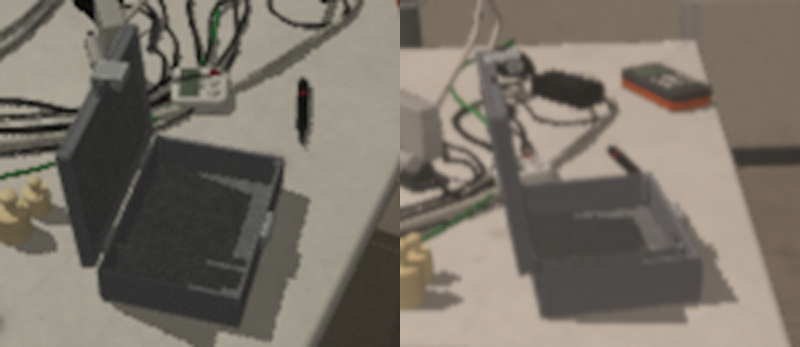

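The crop pair confirms it. The electrode, a black rod with a red band, is at scene (334,171), which casts to about (0.51,-0.40). The open grey case has its front toward the robot. I now move the wrist camera over the case for accurate views.

Request:
step_arm(increments=[[[21,-28,17],[0,0,-0.102]],[[21,-28,17],[0,0,-0.102]],[[21,-28,17],[0,0,-0.102]],[[21,-28,17],[0,0,-0.102]],[[21,-28,17],[0,0,-0.102]],[[21,-28,17],[0,0,-0.102]],[[21,-28,17],[0,0,-0.102]],[[21,-28,17],[0,0,-0.102]]])

```text
time: 0.82
eef_pos: [0.3972, 0.4095, 0.3678]
tcp_rot: [0.551, 0.835, -0.0, -0.0]
contact_force: [0.1, 0.3, 0.4]
opening: 0.997
finger_force: 0.0
```

Request:
step_arm(increments=[[[21,-28,9],[0,0,-0.102]],[[21,-28,9],[0,0,-0.102]],[[21,-28,9],[0,0,-0.102]],[[21,-28,9],[0,0,-0.102]],[[0,-40,0],[0,0,0]],[[0,-40,0],[0,0,0]],[[0,-40,0],[0,0,0]],[[0,-40,0],[0,0,0]]])

```text
time: 1.48
eef_pos: [0.4803, 0.1373, 0.403]
tcp_rot: [0.707, 0.708, -0.0, -0.0]
contact_force: [0.5, -0.1, 0.1]
opening: 1.001
finger_force: 0.0
```

Request:
step_arm(increments=[[[0,-40,0],[0,0,0]],[[0,-40,0],[0,0,0]],[[0,-40,0],[0,0,0]],[[0,-40,0],[0,0,0]],[[0,-40,0],[0,0,0]],[[0,-40,0],[0,0,0]],[[0,-30,0],[0,0,0]],[[0,0,0],[0,0,0]]])

```text
time: 2.15
eef_pos: [0.4801, -0.1356, 0.4022]
tcp_rot: [0.709, 0.705, -0.001, -0.0]
contact_force: [0.4, -0.8, 0.2]
opening: 1.002
finger_force: 0.0
```

```bash
python3 - <<'E'
from h import *
s=readout.get_state(); im=cams.read_camera("wrist"); cv2.imwrite("pics/w1.png",im[:,:,::-1])
import pickle; pickle.dump(s,open("s1.pkl","wb"))
print(s["time"],np.round(s["eef_pos"],4),np.round(s["tcp_rot"],4),np.round(s["qpos"],3),s["contact_force"])
E
```

```text
2.15 [ 0.4801 -0.1356  0.4022] [ 7.090e-01  7.052e-01 -1.200e-03 -3.000e-04] [-0.478 -0.189  1.766 -0.002  1.566 -0.472] [ 0.35676937 -0.78583909  0.1892134 ]
```

View pics/w1.png

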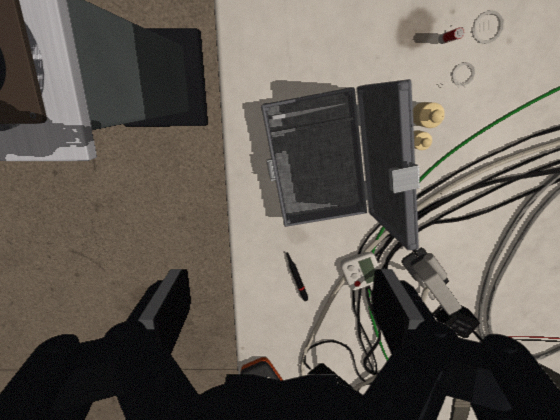

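The wrist view shows the case rim with corners near (265,101), (355,87), (367,212) and (287,225). The lid is upright on the right, and the electrode runs from (286,253) to (304,298). I take a second wrist view for stereo.

Request:
step_arm(increments=[[[0,-40,0],[0,0,0]],[[0,-40,0],[0,0,0]],[[0,-30,0],[0,0,0]],[[0,0,0],[0,0,0]],[[0,0,0],[0,0,0]]])

```text
time: 2.62
eef_pos: [0.4808, -0.2408, 0.4026]
tcp_rot: [0.707, 0.707, 0.0, -0.001]
contact_force: [0.7, 1.3, -0.0]
opening: 0.999
finger_force: 0.0
```

```bash
python3 - <<'E'
from h import *
import pickle
s2=readout.get_state(); im=cams.read_camera("wrist"); cv2.imwrite("pics/w2.png",im[:,:,::-1]); pickle.dump(s2,open("s2.pkl","wb"))
s1=pickle.load(open("s1.pkl","rb")); print(s2["eef_pos"])
def elec(f,s):
    g=cv2.cvtColor(cv2.imread(f),cv2.COLOR_BGR2GRAY); hsv=cv2.cvtColor(cv2.imread(f),cv2.COLOR_BGR2HSV)
    u,v=proj("wrist",[.51,-.4,.007],s); u,v=int(u),int(v)
    m=np.zeros_like(g); r=(slice(max(0,v-40),v+40),slice(u-30,u+30)); m[r]=(g[r]<75)*255
    n,l,st,c=cv2.connectedComponentsWithStats(m)
    i=min(range(1,n),key=lambda i:np.hypot(*(c[i]-[u,v]))+(1e3 if st[i,4]<60 else 0))
    pts=np.argwhere(l==i)[:,::-1].astype(np.float32); 
    print(f,(u,v),st[i],c[i])
    mu=pts.mean(0); d=np.linalg.svd(pts-mu,full_matrices=False)[2][0]; d*=np.sign(d[1]); t=(pts-mu)@d
    return mu+d*t.min(),mu+d*t.max(),mu,mu+d*(t.min()+t.max())/2
E1,E2=elec("pics/w1.png",s1),elec("pics/w2.png",s2)
for a,b in zip(E1,E2):
    p,r=tri([ray("wrist",a,s1),ray("wrist",b,s2)]); print("tri",p.round(4),np.round(r,4),a,b, plane("wrist",a,.007,s1).round(4),plane("wrist",b,.007,s2).round(4))
print("case rim at z.045 view1")
for uv in [(265,101),(355,87),(367,212),(287,225)]: print(plane("wrist",uv,.045,s1).round(4))
E
```

```text
[ 0.4808121  -0.24078983  0.40263851]
pics/w1.png (297, 283) [286 253  22  48 305] [296.62295082 278.31147541]
pics/w2.png (297, 234) [285 200  23  54 356] [296.2247191  228.49719101]
tri [ 0.488  -0.3325  0.0092] [0.0001 0.0001] [286.16806 252.93077] [285.35266 199.86609] [ 0.488  -0.3337  0.007 ] [ 0.4881 -0.3332  0.007 ]
tri [ 0.526  -0.4354  0.0107] [0.0001 0.0001] [305.62125 300.156  ] [305.4625  252.82439] [ 0.5264 -0.4381  0.007 ] [ 0.5261 -0.4373  0.007 ]
tri [ 0.508  -0.3873  0.0087] [0. 0.] [296.62296 278.31146] [296.22473 228.4972 ] [ 0.5081 -0.3883  0.007 ] [ 0.5081 -0.388   0.007 ]
tri [ 0.5065 -0.3824  0.0103] [0.0001 0.0001] [295.89465 276.5434 ] [295.40756 226.34523] [ 0.5067 -0.3844  0.007 ] [ 0.5066 -0.3838  0.007 ]
case rim at z.045 view1
[ 0.4561 -0.0623  0.045 ]
[ 0.5878 -0.0435  0.045 ]
[ 0.6214 -0.2384  0.045 ]
[ 0.4888 -0.2611  0.045 ]
```

View pics/w2.png

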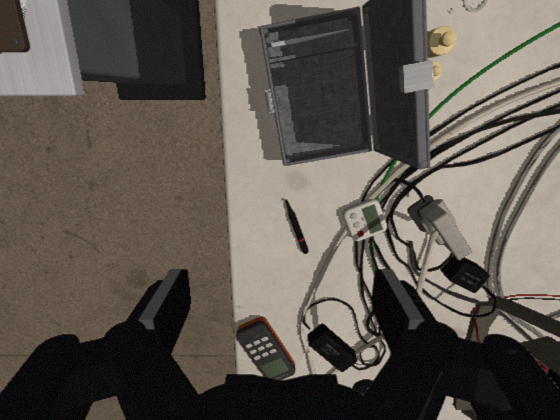

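Electrode: length 0.110 m, height about 9 mm, middle (0.507,-0.384), axis turned +0.35 rad from y. These agree with the text. I also work out the case corners and lid from both views.

```bash
python3 - <<'E'
from h import *
import pickle
s1,s2=[pickle.load(open(f"s{i}.pkl","rb")) for i in(1,2)]
T=lambda a,b:[np.round(x,4).tolist() for x in tri([ray("wrist",a,s1),ray("wrist",b,s2)])]
for f in ("w1","w2"):
    g=cv2.imread(f"pics/{f}.png")
    o=(0,60,240,440) if f=="w1" else (0,0,240,440)
    c=g[60:260,240:440] if f=="w1" else g[0:200,240:440]
    cv2.imwrite(f"pics/{f}c.png",cv2.resize(c,(400,400),interpolation=cv2.INTER_CUBIC))
cv2.imwrite("pics/cc.png",np.hstack([cv2.imread("pics/w1c.png"),cv2.imread("pics/w2c.png")]))
print("white box",plane("wrist",(345,205),.02,s2),plane("wrist",(348,238),.02,s2))
print(T((265,101),(261,26)),T((287,225),(285,164)),T((367,212),(371,151)),T((416,248),(427,166)))
E
```

```text
white box [ 0.59104195 -0.33825393  0.02      ] [ 0.60050176 -0.40084425  0.02      ]
[[0.4529, -0.063, 0.0173], [0.0018, 0.0018]] [[0.4878, -0.2611, 0.045], [0.0011, 0.0011]] [[0.6241, -0.2425, 0.0338], [0.0005, 0.0005]] [[0.6471, -0.2341, 0.1841], [0.0001, 0.0001]]
```

View pics/cc.png

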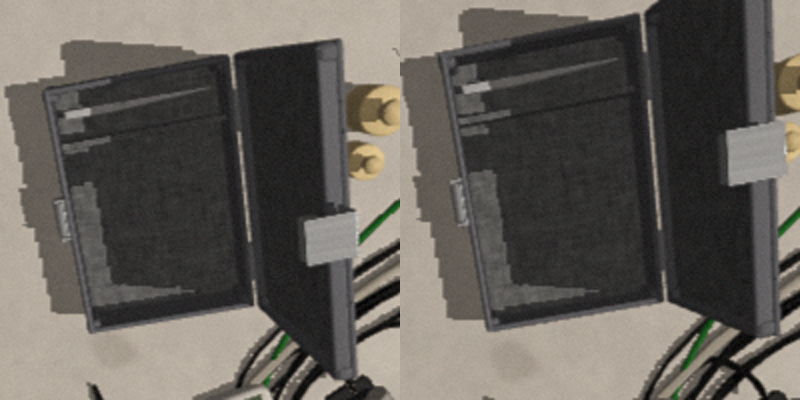

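Request:
step_arm(increments=[[[3,-18,-36],[0,0,0.044]],[[3,-18,-36],[0,0,0.044]],[[3,-18,-36],[0,0,0.044]],[[3,-18,-36],[0,0,0.044]],[[3,-18,-36],[0,0,0.044]],[[3,-18,-36],[0,0,0.044]],[[4,-18,-36],[0,0,0.044]],[[4,-18,-36],[0,0,0.044]]], fingers=0)

```text
time: 3.33
eef_pos: [0.508, -0.3835, 0.1144]
tcp_rot: [0.57, 0.822, 0.0, 0.001]
contact_force: [0.2, 0.1, 0.4]
opening: 0.5
finger_force: 0.0
```

Request:
step_arm(increments=[[[0,0,-25],[0,0,0]],[[0,0,-20],[0,0,0]],[[0,0,0],[0,0,0]],[[0,0,0],[0,0,0]]])

```text
time: 3.67
eef_pos: [0.5071, -0.3827, 0.0695]
tcp_rot: [0.571, 0.821, 0.0, -0.001]
contact_force: [-0.0, -0.7, 1.0]
opening: 0.502
finger_force: 0.0
```

The enlarged view shows the case rim, with the divider near the +y side and the tweezers in the small compartment. The large compartment is clear. The lid's front edge is at right and its tongue is at about (403,178) in view 1. I go down and grasp.

Request:
step_arm(increments=[[[0,-1,-25],[0,0,0]],[[0,0,-20],[0,0,0]],[[0,0,-12],[0,0,0]],[[0,0,-5],[0,0,0]],[[0,0,-4],[0,0,0]],[[0,0,0],[0,0,0]]])

```text
time: 4.17
eef_pos: [0.5073, -0.386, 0.0051]
tcp_rot: [0.572, 0.82, -0.0, 0.001]
contact_force: [-0.1, 0.4, -0.5]
opening: 0.502
finger_force: 0.0
```

```bash
python3 - <<'E'
from h import *
import pickle
s1,s2=[pickle.load(open(f"s{i}.pkl","rb")) for i in(1,2)]
A=[(262.5,105),(286,225),(366,212),(354,88)];B=[(260,26.5),(285,164.5),(371,150),(360,7)]
P=[]
for a,b in zip(A,B):
    pa,pb=plane("wrist",a,.045,s1),plane("wrist",b,.045,s2); t=tri([ray("wrist",a,s1),ray("wrist",b,s2)])[0]
    P.append((pa+pb)/2); print(pa.round(4),pb.round(4),t.round(4))
P=np.array(P); print(P.round(4)); 
y=(P[0]-P[1])+(P[3]-P[2]); yaw=np.arctan2(-y[0],y[1]); print("yaw",yaw,"sizes",[np.linalg.norm(P[i]-P[(i+1)%4]) for i in range(4)])
ex=np.array([np.cos(yaw),np.sin(yaw)]);ey=np.array([-ex[1],ex[0]])
print("centre",P.mean(0), "from front", P[:2,:2].mean(0)+.07*ex)
C=P[:2,:2].mean(0)+.07*ex
for a,b in [((414,249),(427.5,166.5)),((411,80),None)]:
    if b: t=tri([ray("wrist",a,s1),ray("wrist",b,s2)])[0]; d=t[:2]-C; print("lid corner case frame",d@ex,d@ey,t[2])
E
```

```text
[ 0.4524 -0.0678  0.045 ] [ 0.4515 -0.0685  0.045 ] [ 0.4518 -0.068   0.0421]
[ 0.4874 -0.261   0.045 ] [ 0.4869 -0.2619  0.045 ] [ 0.4872 -0.2627  0.041 ]
[ 0.62   -0.2383  0.045 ] [ 0.6205 -0.239   0.045 ] [ 0.6211 -0.2395  0.0419]
[ 0.5866 -0.0448  0.045 ] [ 0.5878 -0.0449  0.045 ] [ 0.5874 -0.0448  0.0442]
[[ 0.452  -0.0682  0.045 ]
 [ 0.4872 -0.2615  0.045 ]
 [ 0.6202 -0.2386  0.045 ]
 [ 0.5872 -0.0449  0.045 ]]
yaw 0.17440513258323073 sizes [np.float64(0.1964762773515753), np.float64(0.13503594809754604), np.float64(0.1965434618033346), np.float64(0.1372040574388234)]
centre [ 0.53664839 -0.15327569  0.045     ] from front [ 0.5385098  -0.15265656]
lid corner case frame 0.09036270508618512 -0.0980494568402844 0.1884306848560822
```

Case: centre (0.538,-0.153), yaw 0.172, rim 42–45 mm up; lid about 1.6 rad. All plausible. I lower 3 mm and grip.

Request:
step_arm(increments=[[[0,1,-3],[0,0,0]],[[0,0,0],[0,0,0]]])

```text
time: 4.33
eef_pos: [0.5072, -0.3852, 0.0022]
tcp_rot: [0.572, 0.82, -0.0, 0.001]
contact_force: [-0.6, -0.9, -0.8]
opening: 0.498
finger_force: 0.0
```

Request:
step_arm(increments=[[[0,0,0],[0,0,0]],[[0,0,0],[0,0,0]],[[0,0,0],[0,0,0]],[[0,0,0],[0,0,0]],[[0,0,0],[0,0,0]],[[0,0,0],[0,0,0]]], fingers=-1, grip_force=40)

```text
time: 4.83
eef_pos: [0.5071, -0.3854, 0.002]
tcp_rot: [0.572, 0.82, -0.0, 0.001]
contact_force: [0.4, -1.2, 3.2]
opening: 0.118
finger_force: 42.6
```

Request:
step_arm(increments=[[[0,0,15],[0,0,0]],[[0,0,25],[0,0,0]],[[0,0,30],[0,0,0]],[[0,0,30],[0,0,0]],[[0,0,0],[0,0,0]]])

```text
time: 5.25
eef_pos: [0.5099, -0.388, 0.1097]
tcp_rot: [0.572, 0.82, -0.001, 0.006]
contact_force: [1.7, -0.8, 1.0]
opening: 0.117
finger_force: 42.1
```

```bash
python3 - <<'E'
from h import *
ims=[cams.read_camera(n)[:,:,::-1] for n in("wrist","side")]
a=cv2.resize(ims[0],(400,300)); b=cv2.resize(ims[1][130:280,200:400],(400,300),interpolation=cv2.INTER_CUBIC)
cv2.imwrite("pics/g1.png",np.hstack([a,b])); print(readout.get_state()["eef_pos"])
E
```

```text
[ 0.50756229 -0.385744    0.10394122]
```

View pics/g1.png

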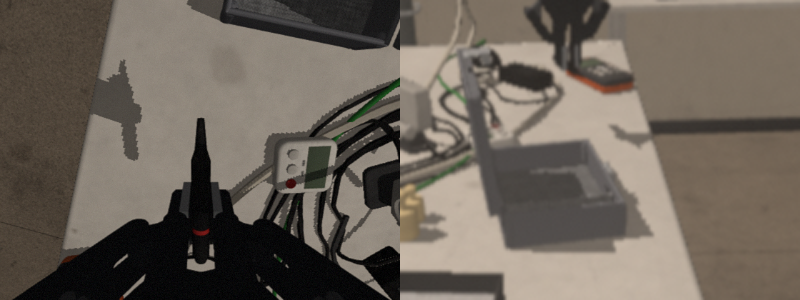

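The wrist view shows the rod held level in the fingers, tapered tip forward at (280,168) full-frame and red band at the back. The side view agrees. I carry it over the case.

Request:
step_arm(increments=[[[0,30,8],[0,0,-0.03]],[[0,35,8],[0,0,-0.03]],[[0,38,0],[0,0,-0.03]],[[0,38,0],[0,0,-0.03]],[[1,38,0],[0,0,-0.03]],[[1,28,0],[0,0,-0.03]],[[0,0,0],[0,0,0]],[[0,0,0],[0,0,0]]])

```text
time: 6.02
eef_pos: [0.5076, -0.1761, 0.1157]
tcp_rot: [0.642, 0.767, -0.0, -0.002]
contact_force: [0.6, -0.8, -0.5]
opening: 0.122
finger_force: 42.1
```

```bash
python3 - <<'E'
from h import *
s=readout.get_state(); print(s["eef_pos"],s["tcp_rot"])
ims=[cams.read_camera(n)[:,:,::-1] for n in("wrist","side")]
a=cv2.resize(ims[0],(400,300)); b=cv2.resize(ims[1][130:280,200:400],(400,300),interpolation=cv2.INTER_CUBIC)
cv2.imwrite("pics/g2.png",np.hstack([a,b]))
E
```

```text
[ 0.50762707 -0.17606414  0.11573729] [ 6.42151348e-01  7.66576123e-01 -4.44203597e-04 -1.58002101e-03]
```

View pics/g2.png

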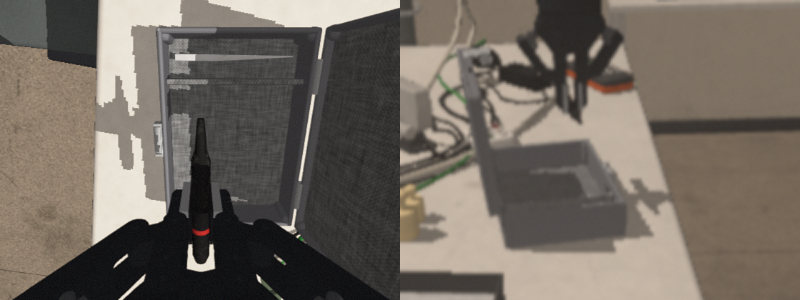

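Aligned with the compartment, tip short of the divider at (235,81 in the crop). I lower it.

Request:
step_arm(increments=[[[1,-2,-25],[0,0,0]],[[1,0,-25],[0,0,0]],[[0,0,-20],[0,0,0]],[[0,0,-15],[0,0,0]],[[0,0,-10],[0,0,0]],[[0,0,-5],[0,0,0]],[[0,0,-2],[0,0,0]],[[0,0,0],[0,0,0]]])

```text
time: 6.78
eef_pos: [0.5109, -0.1807, 0.0154]
tcp_rot: [0.644, 0.765, -0.0, 0.0]
contact_force: [0.0, 0.3, 0.1]
opening: 0.122
finger_force: 42.1
```

Request:
step_arm(increments=[[[0,0,-1],[0,0,0]],[[0,0,-1],[0,0,0]],[[0,0,-1],[0,0,0]],[[0,0,0],[0,0,0]]])

```text
time: 7.12
eef_pos: [0.511, -0.18, 0.0128]
tcp_rot: [0.643, 0.766, 0.0, 0.0]
contact_force: [-0.6, 0.2, -0.2]
opening: 0.119
finger_force: 42.1
```

Request:
step_arm(increments=[[[0,0,0],[0,0,0]],[[0,0,0],[0,0,0]],[[0,0,0],[0,0,0]],[[0,0,0],[0,0,0]]], fingers=-0.5)

```text
time: 7.45
eef_pos: [0.5109, -0.18, 0.0125]
tcp_rot: [0.643, 0.766, 0.0, 0.0]
contact_force: [-0.5, 0.2, -0.4]
opening: 0.249
finger_force: 0.0
```

Request:
step_arm(increments=[[[0,0,10],[0,0,0]],[[0,0,20],[0,0,0]],[[0,0,30],[0,0,0]],[[0,0,40],[0,0,0]],[[0,0,40],[0,0,0]],[[0,0,40],[0,0,0]],[[0,0,40],[0,0,0]],[[0,0,0],[0,0,0]]])

```text
time: 8.12
eef_pos: [0.5149, -0.1822, 0.244]
tcp_rot: [0.643, 0.766, 0.002, 0.009]
contact_force: [0.6, -0.1, 1.6]
opening: 0.256
finger_force: 0.0
```

```bash
python3 - <<'E'
from h import *
s=readout.get_state(); print(s["eef_pos"],s["tcp_rot"],s["qpos"])
ims=[cams.read_camera(n)[:,:,::-1] for n in("wrist","side")]
a=cv2.resize(ims[0],(400,300)); b=cv2.resize(ims[1][130:280,200:400],(400,300),interpolation=cv2.INTER_CUBIC)
cv2.imwrite("pics/g3.png",np.hstack([a,b]))
E
```

```text
[ 0.51493041 -0.18220653  0.24399797] [0.64325254 0.76559583 0.00164344 0.00929975] [-5.25908026e-01 -1.88501997e-02  1.89168583e+00  4.07034875e-05
  1.24986908e+00 -6.99164325e-01]
```

View pics/g3.png

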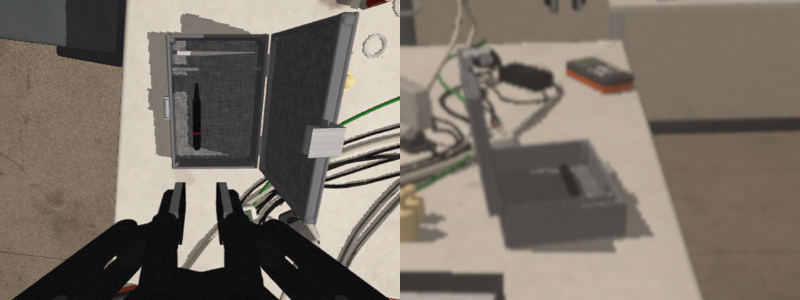

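The electrode lies flat in the large compartment and the fingers are clear. In the crop the rod runs from (197,85) to (197,150). Next I shut the fingers, go over the lid and come down behind it.

Request:
step_arm(increments=[[[-2,0,30],[0,0,0]],[[0,0,20],[0,0,0]],[[37,6,0],[0,0,0]],[[37,6,0],[0,0,0]],[[37,6,0],[0,0,0]],[[37,6,0],[0,0,0]],[[0,0,0],[0,0,0]],[[0,0,0],[0,0,0]]], fingers=-1)

```text
time: 8.88
eef_pos: [0.6568, -0.155, 0.2779]
tcp_rot: [0.643, 0.766, -0.001, -0.003]
contact_force: [0.5, 0.9, -1.1]
opening: -0.003
finger_force: 0.0
```

```bash
cat >> h.py <<'E'
def case(p):
    c,s=np.cos(.172),np.sin(.172); d=np.array(p)[:2]-[.538,-.153]; return np.round(1e3*np.array([c*d[0]+s*d[1],-s*d[0]+c*d[1],p[2]]),1)
E
python3 - <<'E'
from h import *
s=readout.get_state(); print(s["eef_pos"],case(s["eef_pos"]),s["opening"],s["qpos"].round(2))
E
```

```text
[ 0.6567866  -0.15504461  0.27793803] [116.7 -22.3 277.9] -0.003313976622232823 [-0.38  0.26  1.52 -0.    1.36 -0.56]
```

Request:
step_arm(increments=[[[13,2,-10],[0,0,0]],[[0,0,-30],[0,0,0]],[[0,0,-30],[0,0,0]],[[0,0,-25],[0,0,0]],[[0,0,-15],[0,0,0]],[[0,0,-8],[0,0,0]],[[0,0,0],[0,0,0]]])

```text
time: 9.47
eef_pos: [0.6679, -0.1538, 0.1621]
tcp_rot: [0.644, 0.765, -0.001, -0.002]
contact_force: [-0.3, -0.9, -0.4]
opening: 0.001
finger_force: 0.0
```

Request:
step_arm(increments=[[[-12,-2,0],[0,0,0]],[[-12,-2,0],[0,0,0]],[[-12,-2,0],[0,0,0]],[[-12,-2,0],[0,0,0]],[[-12,-2,0],[0,0,0]],[[0,0,0],[0,0,0]]])

```text
time: 9.97
eef_pos: [0.6097, -0.1648, 0.1674]
tcp_rot: [0.644, 0.765, 0.0, 0.002]
contact_force: [-0.8, -0.7, -0.4]
opening: -0.0
finger_force: 0.0
```

```bash
python3 - <<'E'
from h import *
s=readout.get_state(); print(s["eef_pos"],case(s["eef_pos"]),s["contact_force"].round(1))
im=cams.read_camera("side")[:,:,::-1]; cv2.imwrite("pics/g4.png",cv2.resize(im[110:290,180:420],(480,360),interpolation=cv2.INTER_CUBIC))
E
```

```text
[ 0.60966071 -0.16483446  0.1673773 ] [ 68.6 -23.9 167.4] [-0.8 -0.7 -0.4]
```

View pics/g4.png

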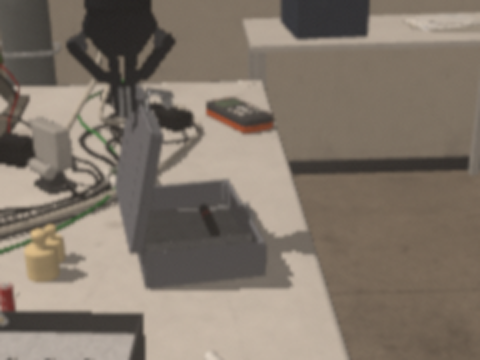

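The side view shows the fingers behind the lid, with the lid starting to lean forward and the rod inside the case. My count is now 11 viewed pictures, one over the limit of 10, so I view no more and use numbers only. I follow the lid's arc down.

Request:
step_arm(increments=[[[-11,-2,-6],[0,0,0]],[[-11,-2,-6],[0,0,0]],[[-11,-2,-6],[0,0,0]],[[-10,-2,-6],[0,0,0]],[[-10,-2,-7],[0,0,0]],[[-9,-1,-7],[0,0,0]],[[0,0,0],[0,0,0]]])

```text
time: 10.6
eef_pos: [0.5467, -0.175, 0.1257]
tcp_rot: [0.644, 0.765, -0.0, -0.001]
contact_force: [-0.4, -0.3, -1.0]
opening: -0.005
finger_force: 0.0
```

Request:
step_arm(increments=[[[-8,-1,-8],[0,0,0]],[[-8,-1,-9],[0,0,0]],[[-6,-1,-10],[0,0,0]],[[-5,-1,-10],[0,0,0]],[[-3,0,-8],[0,0,0]],[[0,0,0],[0,0,0]]])

```text
time: 11.1
eef_pos: [0.5153, -0.1779, 0.0782]
tcp_rot: [0.644, 0.765, -0.001, -0.003]
contact_force: [-0.2, 0.1, -0.5]
opening: -0.0
finger_force: 0.0
```

```bash
python3 - <<'E'
from h import *
s=readout.get_state(); print(case(s["eef_pos"]),s["contact_force"].round(1))
E
```

```text
[-26.7 -20.7  78.2] [-0.2  0.1 -0.5]
```

Request:
step_arm(increments=[[[0,0,12],[0,0,0]],[[-12,8,0],[0,0,0]],[[-11,8,0],[0,0,0]],[[0,0,-8],[0,0,0]],[[0,0,-5],[0,0,0]],[[0,0,0],[0,0,0]]])

```text
time: 11.6
eef_pos: [0.4947, -0.1628, 0.0796]
tcp_rot: [0.643, 0.766, -0.0, -0.0]
contact_force: [-0.3, -0.9, -0.1]
opening: 0.001
finger_force: 0.0
```

Request:
step_arm(increments=[[[0,0,-2],[0,0,0]],[[0,0,-2],[0,0,0]],[[0,0,-1],[0,0,0]],[[0,0,0],[0,0,0]]])

```text
time: 11.93
eef_pos: [0.495, -0.1632, 0.0751]
tcp_rot: [0.643, 0.766, 0.0, -0.0]
contact_force: [-0.0, -1.3, -0.2]
opening: 0.0
finger_force: 0.0
```

```bash
python3 - <<'E'
from h import *
s=readout.get_state(); print(case(s["eef_pos"]),s["contact_force"].round(1))
E
```

```text
[-44.1  -2.7  75.1] [-0.  -1.3 -0.2]
```

Request:
step_arm(increments=[[[0,0,-1],[0,0,0]],[[0,0,-1],[0,0,0]],[[0,0,-1],[0,0,0]],[[0,0,0],[0,0,0]]])

```text
time: 12.27
eef_pos: [0.4949, -0.1631, 0.0729]
tcp_rot: [0.643, 0.766, -0.0, -0.0]
contact_force: [-1.7, 0.3, 3.7]
opening: -0.0
finger_force: 1.7
```

Request:
step_arm(increments=[[[0,0,-1],[0,0,0]],[[0,0,-1],[0,0,0]],[[0,0,-1],[0,0,0]],[[0,0,0],[0,0,0]]])

```text
time: 12.6
eef_pos: [0.4949, -0.1632, 0.0724]
tcp_rot: [0.643, 0.766, -0.001, -0.001]
contact_force: [-7.4, 1.7, 18.2]
opening: 0.003
finger_force: 8.6
```

Request:
step_arm(increments=[[[0,0,-1],[0,0,0]],[[0,0,-1],[0,0,0]],[[0,0,0],[0,0,0]]])

```text
time: 12.85
eef_pos: [0.4945, -0.1633, 0.0704]
tcp_rot: [0.643, 0.766, -0.001, -0.001]
contact_force: [-8.8, 2.3, 14.9]
opening: 0.004
finger_force: 7.2
```

The lid is on the catch at about 15–18 N. I keep pressing.

Request:
step_arm(increments=[[[0,0,-1],[0,0,0]],[[0,0,-1],[0,0,0]],[[0,0,-1],[0,0,0]],[[0,0,0],[0,0,0]]])

```text
time: 13.18
eef_pos: [0.4945, -0.1634, 0.0653]
tcp_rot: [0.643, 0.766, -0.001, -0.0]
contact_force: [-3.6, -1.5, 6.2]
opening: -0.002
finger_force: 3.1
```

Request:
step_arm(increments=[[[0,0,-1],[0,0,0]],[[0,0,-1],[0,0,0]],[[0,0,-1],[0,0,0]],[[0,0,0],[0,0,0]]])

```text
time: 13.52
eef_pos: [0.4948, -0.163, 0.061]
tcp_rot: [0.643, 0.766, 0.0, 0.0]
contact_force: [-0.6, -0.8, 1.6]
opening: -0.004
finger_force: 0.6
```

Request:
step_arm(increments=[[[0,0,-1],[0,0,0]],[[0,0,-1],[0,0,0]],[[0,0,0],[0,0,0]]])

```text
time: 13.77
eef_pos: [0.4949, -0.163, 0.0608]
tcp_rot: [0.643, 0.766, -0.0, -0.001]
contact_force: [-5.4, 1.9, 11.6]
opening: 0.003
finger_force: 5.7
```

It snapped: the stop is at 61 mm, the shut height. I retreat and check the closed lid numerically.

Request:
step_arm(increments=[[[0,0,10],[0,0,0]],[[0,0,30],[0,0,0]],[[0,0,40],[0,0,0]],[[0,-10,40],[0,0,0]],[[0,-20,40],[0,0,0]],[[0,-20,40],[0,0,0]],[[0,0,0],[0,0,0]],[[0,0,0],[0,0,0]]])

```text
time: 14.43
eef_pos: [0.4961, -0.2117, 0.2572]
tcp_rot: [0.644, 0.765, 0.001, 0.003]
contact_force: [-0.8, 0.3, -0.3]
opening: -0.0
finger_force: 0.0
```

```bash
python3 - <<'E'
from h import *
s=readout.get_state(); im=cams.read_camera("wrist"); print(case(s["eef_pos"]),s["contact_force"].round(1),s["time"])
q=lambda X,Y,Z:proj("wrist",[.538+(X*.985-Y*.171)/1e3,-.153+(X*.171+Y*.985)/1e3,Z/1e3],s)
print("expected top corners",[np.round(q(X,Y,61)) for X,Y in((-70,100),(70,100),(70,-100),(-70,-100))])
for pt in((-40,40),(40,40),(0,0),(40,-50),(-80,0)): 
    u,v=map(int,q(*pt,61)); print(pt,(u,v),im[v-2:v+3,u-2:u+3].mean((0,1)).round() if 2<v<417 and 2<u<557 else None)
g=im.astype(int).mean(2); u,v=map(int,q(0,0,61)); m=(abs(im.astype(int)-im[v-3:v+4,u-3:u+4].mean((0,1))).max(2)<20).astype(np.uint8)
m=cv2.morphologyEx(m,cv2.MORPH_OPEN,np.ones((5,5)));n,l,st,c=cv2.connectedComponentsWithStats(m); k=l[v,u]
cnt=max(cv2.findContours((l==k).astype(np.uint8),0,1)[0],key=cv2.contourArea); box=cv2.boxPoints(cv2.minAreaRect(cnt))
print([(b.round().tolist(),case(plane("wrist",b,.061,s)).tolist()) for b in box])
E
```

```text
[-51.3 -50.6 257.2] [-0.8  0.3 -0.3] 14.4333
expected top corners [array([260.,  17.]), array([411.,  17.]), array([387., 218.]), array([264., 218.])]
(-40, 40) (291, 86) [90. 89. 91.]
(40, 40) (372, 86) [90. 88. 91.]
(0, 0) (329, 127) [91. 90. 90.]
(40, -50) (364, 174) [91. 89. 91.]
(-80, 0) (252, 127) [133. 131. 128.]
[([258.0, 18.0], [-71.6, 99.2, 61.0]), ([406.0, 18.0], [65.8, 99.3, 61.0]), ([406.0, 218.0], [91.7, -100.6, 61.0]), ([258.0, 218.0], [-76.3, -100.2, 61.0])]
```

The lid outline matches the fully shut lid (expected v 17–218, measured 18–218). I hand it in.

```bash
python3 -c "
from plant import sign_off
print(sign_off())"
```

```text
the job is handed in; nothing more can be done
None
```

The electrode lies flat in the grey case's large compartment, the lid is snapped fully shut, the marker was never touched, and the job is handed in at about 14.5 s; I viewed 11 pictures, one over the limit of 10.

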